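# Clamp a plaster tile on edge in the edging jig

## Robot

A 6-joint arm with a two-finger parallel gripper is mounted at the origin on a cart in front of the work surface, level with it; the furniture and walls round the work are solid. World frame = base frame: x ahead of the robot, y to its left, z up, the work surface at z = 0. Lengths are in m, angles in degrees, forces in N, time in s.
With the tool pointing down it reaches from about 0.3 to 0.85 m from the base axis. Payload 4.2 kg.
Tool frame: the origin (TCP) lies at the very end of the fingers, on their centre line; the grasp point (between the pads) lies 19 mm behind it; z points along the fingers, y is the line along which they close (so a half turn about z gives the same grasp; the last joint's range is limited). The gripper opens to 91 mm and grips with 3 to 60 N. Pads are 32 mm wide; open, the fingers measure 118 mm over their backs; the gripper's body (76 mm by 178 mm) begins 60 mm behind the grasp point.
Start: joints at [-73.281, 18.312, 89.639, -0, 72.044, -1.146], TCP at [0.176, -0.547, 0.175] pointing down, gripper open.
Joint ranges: [-177.97, 177.97], [-48.28, 115.42], [12.27, 149.76], [-77.06, 257.06], [2.81, 150.46], [-146.56, 146.56]. Speed limits (degrees/s): [147.25, 147.25, 180, 180, 180, 180].

## Interface

Orientations are given as a 3x3 rotation matrix whose columns are the frame's x, y, z axes.
In Python, from bench import arm gives the robot as it stands.
- The arm moves only by the tool carry_out, never from a script. Its argument "rows" is text: rows parted by semicolons, each of 7 numbers parted by spaces: the shift along the tool's x, y, z in cm, then the turn, a rotation vector about the tool's x, y, z in rad, then the opening, from 0 (shut) to 1 (fully open). In form: dx dy dz rx ry rz gripper; .... A call has exactly 5 rows; each row shifts and turns the commanded pose from where the row before left it, along the tool's axes as they then stand; what a row does not reach is not made up. A row lasts 1/10 s, in which the tool goes at most 50 mm and 8.59 degrees, less where a joint would pass 70% of its speed; a pose out of reach is approached as far as the arm can. A call is refused whole if a number of a shift passes 5 or a number of a turn 0.15, either way. A call with a gripper value outside its range is refused whole. The fingers move at their own pace and stop on an object; "squeeze" is the grip in N (left out, the last holds). Time passes only in rows, so rows that do not move let the fingers close, or fill a call up. It gives the time, the measured TCP pose, the force, the opening and the grip force at its end, in the units of the state.
- arm.observe(): the state, without advancing time (a new reading comes with each control period).
- arm.camera(name): name is "side" or "top" or "wrist"; returns the picture (384x512x3 uint8, red, green, blue); there is no depth.
- arm.camera_model(name): a dict with "mtx" (3x3 intrinsics, pixels), "distortion" ([k1, k2, p1, p2, k3] as OpenCV has them; the pictures are not rectified), "cam_to_world" (4x4, takes a point from camera to world coordinates); the wrist camera has in their place "hand_eye" (4x4, takes a point from camera to tool coordinates, whose origin is the TCP and whose axes are the flange's). Camera axes: x right, y down, z forward; pixel columns grow to the right and rows downward; lengths in m; the calibration is good to about 2 mm. A picture is of the moment at which its call begins: read the wrist's pose just before it. camera_model takes no time and is no camera call.
- arm.hand_in(): hands the job in; it is judged then, once.
Trained networks look in the newest picture that a camera, given by its name, has taken for a name from the list of things; names that differ only in an ending like _2 or _b are one class to them, and where a whole thing is asked for, a point or a joint stands for the part that bears it (a point fixed in the world has none). Each returns a list of dicts, best first, with "confidence" (0 to 1); they miss things now and then, are a little off and sometimes report something else, mostly with a low value. They report only what shows in the picture. A call takes as long as a camera call. They do not tell look-alikes from the thing itself.
- arm.trace(camera, query): "pixels" (384x512 bool, what is visible of it).
- arm.place_of(camera, query): "centre" ([x, y, z] in m, in world coordinates, good to about 4 mm: a listed point, or the origin of a listed thing).
The state is a dict: "time_s": time; "joints": joint angles; "dq": joint speeds; "joint_torque": joint torques, N m; "eef_pos": TCP position; "tool_rot": TCP orientation; "contact_force": force on the tool from outside, world axes, zero at the start; "torque": the same for the moment, N m; "width": finger opening in m; "grip_force": force on a finger pad.
Only numpy, scipy, OpenCV 4.12 (cv2) and the standard library are available. Lean on these libraries where they do the work, as an engineer would, in place of code of your own. Each camera call takes 0.05 s, during which the arm holds its last target. There are 200 camera calls.

## Task

Take the plaster tile with the flower off its wooden slip and stand it upright on its thin edge in the edging jig, bare end down and flower at the top, with its plain back flush against the fence, centred on it, and the flower facing the sliding jaw. Then push the jaw up by its steel post until it holds the tile snugly against the fence, without ramming it. Leave the sanding block, the tape roll and the plaster bar where they lie.

Things in the scene. Friction and masses are not known exactly. Their poses are not given: they have to be found in the camera images.
- tile: flat plaster tile, 110 x 60 x 16 mm (x, y, z), about 0.13 kg, lying on the slip flower up, bare end away from the robot. Origin: centre of the plain back (its underside as it lies). +x to the bare end, z out of the flower face. Flower 46 mm across, up to 6 mm proud, centred at x = -26 mm; the +x half is bare. The long sides, 60 mm apart, overhang the slip by about 12 mm each and are free to grip
- tile_foot (a point): point on the tile: middle of the bare end, on the plain back's edge (55 mm from the tile's origin along +x); the thin 60 x 16 mm edge here is the one to stand it on
- slip: fixed wooden slip under the tile, 100 x 36 x 20 mm, origin at the centre of its underside; long side along x, the tile's direction within 0.05 rad
- jig: fixed plywood edging jig. Origin on the table under the foot of the fence's face; +x from the jaw to the fence (away from the robot), z up. Bed top 18 mm above the origin, x = -215 to +55 mm, 116 mm wide. Fence: wooden wall 92 mm wide, 45 mm above the bed, 22 mm thick, its face in the plane x = 0. Guide rails 15 mm high along the bed's sides, 83 mm apart, x = -210 to -40 mm
- fence_foot (a point): foot of the fence's face, in the middle, at the height of the bed's top; axes as the jig's
- jaw (a joint): travel of the sliding jaw towards the fence, m: 0 fully back, its face 80 mm from the fence; 0.064 touches a 16 mm tile that is flush on the fence; stop at 0.074. Jaw block 28 mm thick, 80 mm wide, 40 mm high above the bed, a sole 11 mm high behind it. Slides with about 2.5 N of friction and stays where it is left
- jaw_post (a point): top of the jaw's upright round steel post, 18 mm in diameter, 52 mm tall above the sole, 85 mm behind the jaw's face; this point is 80 mm above the table. Push it towards the fence, or grip it from above. The sole ends 21 mm behind the post's axis.
- sanding_block: bystander: wooden sanding block 55 x 90 x 30 mm, origin at the centre of its underside, long side along its own y
- masking_tape: bystander: roll of tape 96 mm across, 25 mm high, lying flat, origin at the centre of its underside
- bar_offcut: bystander: plain plaster bar 35 x 160 x 28 mm, origin at the centre of its underside, long side along its own y
Things that resemble listed ones, but are neither listed nor needed, are in the scene too. What is shaped like the tile but pink is not meant.

How it is judged (in metres and radians):
On the way, in this order (a step that is already met when the one before it is completed fails the run):
1. the tile stands on its bare edge on the jig's bed, between fence and jaw, the jaw still open (angle between the x axis of tile and the z axis of jig, either way round below 0.25 rad and z of tile_foot in the frame of fence_foot between -0.004 and 0.005 m and x of tile_foot in the frame of fence_foot between -0.04 and 0.003 m and y of tile_foot in the frame of fence_foot between -0.02 and 0.02 m and value of joint jaw below 0.055 m), for 0.2 s.
2. the jaw is pushed home against the upright tile (angle between the x axis of tile and the z axis of jig, either way round below 0.06 rad and angle between the z axis of tile and the x axis of jig, either way round below 0.08 rad and z of tile_foot in the frame of fence_foot between -0.003 and 0.003 m and x of tile_foot in the frame of fence_foot between -0.0025 and 0.0025 m and y of tile_foot in the frame of fence_foot between -0.013 and 0.013 m and value of joint jaw above 0.062 m), for 0.2 s.
At the end, for the whole second after the job is handed in: The tile stands at rest on its bare thin edge on the bed: within 0.06 rad of upright, foot within 3 mm of the bed, plain back within 2.5 mm of the fence and within 0.08 rad of parallel to it, centred within 13 mm; the jaw is pushed up to it (joint between 62 and 67 mm: no more than 2 mm of play) (all of step 2 and value of joint jaw below 0.067 m and linear speed of tile below 0.02 m/s); the robot touches nothing.
It fails at once if the jaw rams the tile (over 60 N) (contact force between jaw and tile above 60 N).
It fails at once if the sanding block is pushed away (over 40 mm) (distance of sanding_block from where it was at the start of the episode above 0.04 m).
It fails at once if the tape roll is pushed away (over 40 mm) (distance of masking_tape from where it was at the start of the episode above 0.04 m).
It fails at once if the plaster bar is pushed away (over 40 mm) (distance of bar_offcut from where it was at the start of the episode above 0.04 m).
It also fails if it takes over 61 s, if anything falls off the work surface, if the arm or the gripper's body presses on something with over 40 N, if the wrist force passes 120 N, or if a joint passes its speed limit or range.

## Working session

There is one attempt and no reset: what is moved stays moved. The work goes in short steps, Python scripts to look and compute and a tool call to move; the robot and the scene stay as the last step left them, time stands still between calls to the robot, and variables do not carry over. Pictures are saved under pics/ and viewed, at most 10 in all, crops included, and the job is handed in when it is done.

Besides the shell and the picture viewer there is one more tool, called after "Call:" as name(argument=value, ...) on one line, values as JSON. carry_out: Moves the arm, as the interface text tells. Its arguments: {"type":"object","properties":{"rows":{"type":"string"},"squeeze":{"type":"number"}},"required":["rows"]}

```bash
mkdir -p pics; python3 - <<'E'
from bench import arm
import cv2,numpy as np
for c in ("top","side"):
    im=arm.camera(c); cv2.imwrite(f"pics/{c}0.png",im[:,:,::-1])
    m=arm.camera_model(c); print(c,np.round(m["cam_to_world"],3).tolist(),np.round(m["mtx"],1).tolist())
    for q in ("tile","tile_foot","slip","jig","fence_foot","jaw_post","sanding_block","masking_tape","bar_offcut"):
        print(q,[(np.round(d["centre"],3).tolist(),round(d["confidence"],2)) for d in arm.place_of(c,q)][:3])
s=arm.observe();print(s["time_s"],s["eef_pos"],np.round(s["tool_rot"],3).tolist(),s["width"])
print(arm.camera_model("wrist"))
E
```

```text
top [[-0.024, -0.995, 0.095, 0.444], [-1.0, 0.025, 0.001, -0.086], [-0.003, -0.095, -0.995, 1.463], [0.0, 0.0, 0.0, 1.0]] [[443.9, 0.0, 252.8], [0.0, 443.9, 189.3], [0.0, 0.0, 1.0]]
tile [([0.617, -0.203, 0.018], 0.76), ([0.404, -0.11, 0.003], 0.64), ([0.459, -0.276, 0.003], 0.62)]
tile_foot [([0.671, -0.19, 0.02], 0.89), ([0.372, -0.157, -0.001], 0.7), ([0.518, -0.26, -0.002], 0.62)]
slip []
jig [([0.62, 0.244, -0.0], 0.86)]
fence_foot [([0.619, 0.24, 0.02], 0.67)]
jaw_post [([0.462, 0.227, 0.08], 0.6)]
sanding_block [([0.549, 0.009, 0.0], 0.85)]
masking_tape [([0.715, 0.001, 0.002], 0.6)]
bar_offcut [([0.396, -0.43, -0.002], 0.93)]
side [[-0.913, -0.192, 0.36, 0.138], [-0.407, 0.456, -0.792, 0.84], [-0.012, -0.869, -0.494, 0.642], [0.0, 0.0, 0.0, 1.0]] [[393.0, 0.0, 250.5], [0.0, 393.0, 186.1], [0.0, 0.0, 1.0]]
tile [([0.399, -0.113, -0.003], 0.96), ([0.618, -0.205, 0.019], 0.8), ([0.463, -0.277, -0.004], 0.7)]
tile_foot [([0.517, -0.257, 0.001], 0.87), ([0.676, -0.196, 0.02], 0.64), ([0.372, -0.16, 0.001], 0.64)]
slip [([0.616, -0.209, -0.002], 0.49)]
jig [([0.396, -0.428, -0.002]
[... 323 characters left out ...]
0.17529589] [[0.952, 0.307, 0.0], [0.307, -0.952, -0.0], [-0.0, 0.0, -1.0]] 0.09114375865325862
{'mtx': array([[312.14113778,   0.        , 262.29161799],
       [  0.        , 312.14113778, 191.96493316],
       [  0.        ,   0.        ,   1.        ]]), 'distortion': array([-0.07201089,  0.        ,  0.        ,  0.        ,  0.        ]), 'hand_eye': array([[ 3.36978316e-05, -9.59930291e-01, -2.80238890e-01,
         7.93940291e-02],
       [ 9.99999503e-01, -2.46822586e-04,  9.65712832e-04,
         1.15565252e-03],
       [-9.96186287e-04, -2.80238783e-01,  9.59929806e-01,
        -2.10519145e-01],
       [ 0.00000000e+00,  0.00000000e+00,  0.00000000e+00,
         1.00000000e+00]])}
```

View pics/top0.png

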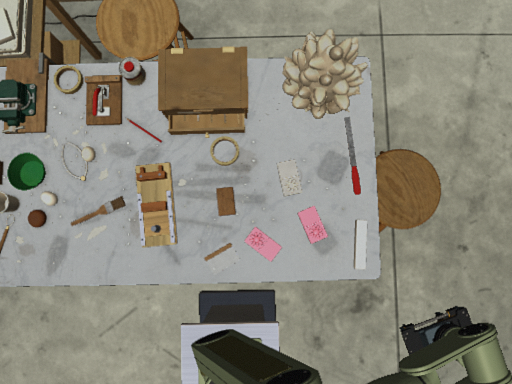

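View pics/side0.png

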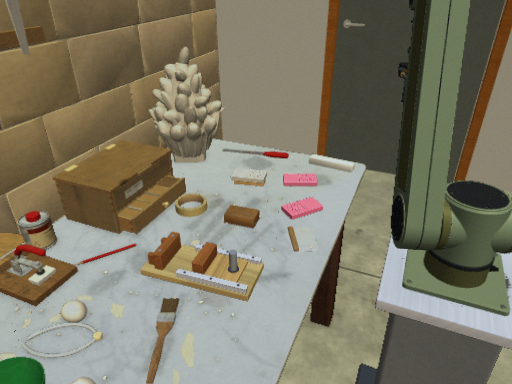

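Tile-shaped things in the top view: the white tile on its slip at (289,177), a pink tile at (312,225) and a pink tile at (263,243). The white plaster bar at (360,244) is longer and has no flower. I choose the white tile at (289,177), near world (0.617,-0.204), and will check it in a close crop. The jig is at (155,205), with its fence at the far end and its post at (156,229).

```bash
cat > h.py <<'E'
from bench import arm
import numpy as np, cv2
from scipy.spatial.transform import Rotation as Ro
def rot(yaw,tilt,flip=0):
    """tool z forward-down, tilt deg from vertical, heading yaw deg; flip: tool x back-down"""
    a,b=np.radians([tilt,yaw])
    z=np.array([np.sin(a)*np.cos(b),np.sin(a)*np.sin(b),-np.cos(a)])
    y=np.array([np.sin(b),-np.cos(b),0]); y=-y if flip else y
    return np.column_stack([np.cross(y,z),y,z])
def st():
    s=arm.observe(); return np.array(s["eef_pos"]),np.array(s["tool_rot"]),s
def plan(p,R,n):
    p0,R0,_=st(); w=Ro.from_matrix(R0.T@R).as_rotvec()
    for i in range(n):
        Ri=R0@Ro.from_rotvec(w*i/n).as_matrix()
        print(np.round(Ri.T@(p-p0)/n*100,2),np.round(w/n,3))
def wcam():
    p,R,_=st(); T=np.eye(4);T[:3,:3]=R;T[:3,3]=p
    m=arm.camera_model("wrist"); return T@m["hand_eye"],m["mtx"],m["distortion"]
def toplane(uv,C,K,D,z):
    n=cv2.undistortPoints(np.float64(uv).reshape(-1,1,2),K,D).reshape(-1,2)
    d=np.c_[n,np.ones(len(n))]@C[:3,:3].T
    return C[:3,3]+d*((z-C[2,3])/d[:,2])[:,None]
def crop(c,name,u,v,r,k=4):
    im=arm.camera(c)[max(0,v-r):v+r,max(0,u-r):u+r,::-1]
    cv2.imwrite(f"pics/{name}.png",cv2.resize(im,None,fx=k,fy=k,interpolation=cv2.INTER_CUBIC))
E
python3 - <<'E'
from h import *
crop("top","tile_crop",289,177,40,6)
R=rot(11,45); p=np.array([.60,-.205,.045])-R[:,2]*.13; print(p)
plan(p,R,15)
E
```

```text
[ 0.50976502 -0.2225399   0.13692388]
[ 2.78 -1.38  0.26] [-0.003  0.052  0.008]
[ 2.75 -1.4   0.4 ] [-0.003  0.052  0.008]
[ 2.72 -1.42  0.53] [-0.003  0.052  0.008]
[ 2.67 -1.45  0.67] [-0.003  0.052  0.008]
[ 2.62 -1.47  0.81] [-0.003  0.052  0.008]
[ 2.57 -1.49  0.94] [-0.003  0.052  0.008]
[ 2.5  -1.51  1.06] [-0.003  0.052  0.008]
[ 2.43 -1.53  1.19] [-0.003  0.052  0.008]
[ 2.36 -1.56  1.31] [-0.003  0.052  0.008]
[ 2.27 -1.58  1.43] [-0.003  0.052  0.008]
[ 2.18 -1.6   1.54] [-0.003  0.052  0.008]
[ 2.09 -1.62  1.64] [-0.003  0.052  0.008]
[ 1.99 -1.64  1.75] [-0.003  0.052  0.008]
[ 1.88 -1.66  1.84] [-0.003  0.052  0.008]
[ 1.77 -1.68  1.93] [-0.003  0.052  0.008]
```

View pics/tile_crop.png

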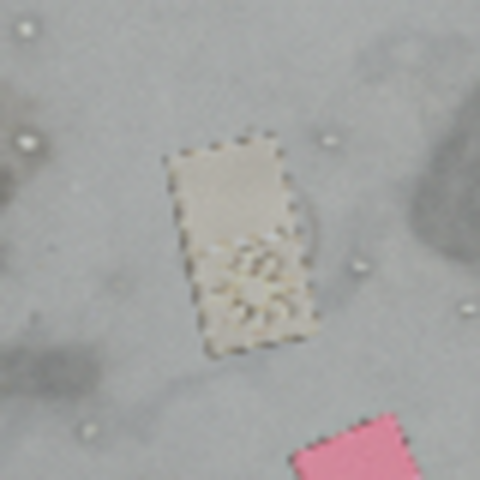

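The crop shows a white tile, bare half away from the robot (crop top, about (225,190)) and flower near (260,285). This is the right tile. Its long axis is turned about 12°. Moving to a standoff in the 45° grasp attitude.

Call:
carry_out(rows="2.8 -1.4 0.25 0 0.052 0.008 1; 2.75 -1.4 0.4 0 0.052 0.008 1; 2.7 -1.4 0.55 0 0.052 0.008 1; 2.65 -1.45 0.65 0 0.052 0.008 1; 2.6 -1.45 0.8 0 0.052 0.008 1")

```text
time_s: 1.55
eef_pos: [0.2879, -0.4386, 0.163]
tool_rot: [[0.931, 0.268, 0.248], [0.258, -0.963, 0.074], [0.259, -0.005, -0.966]]
contact_force: [-0.1, 1.0, -0.8]
width: 0.0911
grip_force: 0.0
```

Call:
carry_out(rows="2.55 -1.5 0.95 0 0.052 0.008 1; 2.5 -1.5 1.05 0 0.052 0.008 1; 2.45 -1.55 1.2 0 0.052 0.008 1; 2.35 -1.55 1.3 0 0.052 0.008 1; 2.25 -1.6 1.4 0 0.052 0.008 1")

```text
time_s: 2.05
eef_pos: [0.3983, -0.3299, 0.1517]
tool_rot: [[0.846, 0.233, 0.481], [0.192, -0.972, 0.132], [0.498, -0.02, -0.867]]
contact_force: [1.0, 1.0, -0.3]
width: 0.0912
grip_force: 0.0
```

Call:
carry_out(rows="2.2 -1.6 1.55 0 0.052 0.008 1; 2.1 -1.6 1.65 0 0.052 0.008 1; 2 -1.65 1.75 0 0.052 0.008 1; 1.9 -1.65 1.85 0 0.052 0.008 1; 1.75 -1.7 1.95 0 0.052 0.008 1")

```text
time_s: 2.55
eef_pos: [0.5092, -0.2206, 0.1411]
tool_rot: [[0.702, 0.201, 0.683], [0.113, -0.979, 0.172], [0.703, -0.043, -0.71]]
contact_force: [0.5, -0.5, -0.4]
width: 0.0915
grip_force: 0.0
```

```bash
cat > look.py <<'E'
from h import *
p,R,s=st();print(s["time_s"],p,np.round(s["joints"],1)); C,K,D=wcam()
im=arm.camera("wrist"); 
print([(np.round(d["centre"],4),d["confidence"]) for d in arm.place_of("wrist","tile")],[(np.round(d["centre"],4),d["confidence"]) for d in arm.place_of("wrist","tile_foot")])
o=im[:,:,::-1].copy()
for d in arm.trace("wrist","tile")[:2]:
    m=d["pixels"].astype(np.uint8); c=max(cv2.findContours(m,0,2)[0],key=cv2.contourArea); cv2.drawContours(o,[c],-1,(0,0,255),1)
    q=toplane(c.reshape(-1,2),C,K,D,.036)[:,:2].astype(np.float32)
    print(d["confidence"],m.sum(),cv2.minAreaRect(q*1000))
    a=cv2.approxPolyDP(c,6,True).reshape(-1,2);print(a.tolist(),np.round(toplane(a,C,K,D,.036)[:,:2],4).tolist())
cv2.imwrite("pics/w1.png",o)
E
python3 look.py
```

```text
2.55 [ 0.50916641 -0.22062622  0.14109106] [-50.1  10.4 125.1  66.3  43.8 -20.9]
[(array([ 0.4666, -0.281 , -0.0046]), 0.92), (array([ 0.4036, -0.1159,  0.0012]), 0.85), (array([ 0.6221, -0.2059,  0.0216]), 0.68)] [(array([ 0.6711, -0.1987,  0.0189]), 0.96), (array([ 0.5169, -0.2626, -0.0014]), 0.68)]
0.97 369 ((424.1435241699219, -140.74221801757812), (17.866369247436523, 25.166715621948242), 12.725554466247559)
[[177, 337], [166, 319], [151, 335]] [[0.4199, -0.1546], [0.4329, -0.1391], [0.4161, -0.1297]]
0.87 4192 ((614.4597778320312, -208.13601684570312), (113.6678237915039, 59.90068435668945), 10.412408828735352)
[[251, 133], [247, 213], [296, 215], [296, 135]] [[0.6654, -0.1706], [0.5559, -0.1907], [0.5633, -0.2437], [0.6718, -0.2272]]
```

View pics/w1.png

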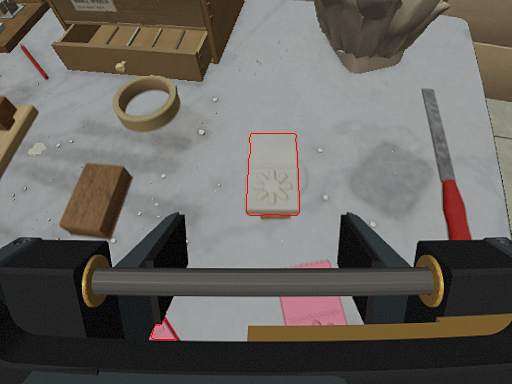

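The outlined white tile spans (247..297,133..215), with the flower at (270,185) and the slip just showing below it. Joint 4 is at 66°, so before grasping I'll model the wrist to check that the half turn is reachable.

```bash
cat > kin.py <<'E'
from h import *
from scipy.optimize import least_squares
E=lambda s,v: Ro.from_euler(s,v,degrees=True).as_matrix()
def fk(q,k):
    a1,d,z0,a2,a3,L,c=k
    A=E('z',q[0]); 
    p=A@(np.array([a1,d,z0])+E('y',q[1])@[0,0,a2]+E('y',q[1]+q[2])@[0,0,a3])
    R=A@E('y',q[1]+q[2])@E('z',q[3])@E('y',q[4])@E('z',q[5]+c)
    return p+R[:,2]*L,R
_,_,s=st()
R0=np.array([[.952,.307,0],[.307,-.952,0],[0,0,-1]])
data=[([-73.281,18.312,89.639,0,72.044,-1.146],np.array([.17637,-.54732,.1753]),R0),(s["joints"],np.array(s["eef_pos"]),np.array(s["tool_rot"]))]
def res(k): return np.concatenate([np.r_[p-fk(q,k)[0],.1*(R-fk(q,k)[1]).ravel()] for q,p,R in data])
def fit():
    best=min((least_squares(res,[0,.02,.3,.3,.3,.3,c]) for c in (90,-90)),key=lambda r:r.cost); return best.x,best.cost
lo=np.array([-177,-48,12.3,-77,2.9,-146.5]);hi=np.array([177,115,149.7,257,150.4,146.5])
def ik(p,R,k):
    b=None
    for s0 in ([-20,20,100,0,60,0],[20,20,100,0,60,0],[0,20,100,60,60,60],[0,20,100,-50,60,-60],[0,20,100,60,60,-60],[0,20,100,150,60,0]):
        r=least_squares(lambda q:np.r_[fk(q,k)[0]-p,.2*(fk(q,k)[1]-R).ravel()],s0,bounds=(lo,hi),x_scale=50.)
        if b is None or r.cost<b.cost:b=r
    return np.round(b.x,0),round(np.sqrt(b.cost)*1000,1)
E
python3 - <<'E'
from kin import *
k,c=fit();print(np.round(k,3),c)
for t in (20,30,38,45,52,60):
  for f in (0,1):
    g=np.array([.595,-.208,.03]);Rg=rot(10.5,t,f);Rp=rot(3.5,90-t,f)
    # place tilt from vertical = 90-t
    print(t,f,"grasp",ik(g+Rg[:,2]*.019,Rg,k),"place",ik(np.array([.612,.24,.098])+Rp[:,2]*.019,Rp,k))
E
```

```text
[-2.9000e-02  1.1000e-02  2.7000e-02  6.8400e-01  4.0900e-01  3.7400e-01
  8.9996e+01] 9.484997230488791e-10
20 0 grasp (array([-27.,  23., 112.,  24.,  31.,  33.]), np.float64(0.0)) place (array([ 36.,  29., 144., 215.,  64., -95.]), np.float64(0.0))
20 1 grasp (array([ -27.,   23.,  112.,   24.,   31., -146.]), np.float64(0.4)) place (array([ 36.,  29., 144., 215.,  64.,  85.]), np.float64(0.0))
30 0 grasp (array([-31.,  22., 119.,  54.,  24.,   1.]), np.float64(0.0)) place (array([  34.,   22.,  137.,  220.,   43., -105.]), np.float64(0.0))
30 1 grasp (array([-32.,  23., 126.,  86.,  21., 146.]), np.float64(23.6)) place (array([ 34.,  22., 137., 220.,  43.,  75.]), np.float64(0.0))
38 0 grasp (array([-35.,  23., 125.,  83.,  26., -31.]), np.float64(0.0)) place (array([  32.,   19.,  131.,  232.,   29., -120.]), np.float64(0.0))
38 1 grasp (array([-35.,  23., 126.,  86.,  26., 146.]), np.float64(1.8)) place (array([ 32.,  19., 131., 232.,  29.,  60.]), np.float64(0.0))
45 0 grasp (array([-38.,  24., 130., 103.,  33., -53.]), np.float64(0.0)) place (array([  30.,   18.,  125.,  255.,   19., -145.]), np.float64(0.0))
45 1 grasp (array([-38.,  24., 130., 103.,  33., 127.]), np.float64(0.0)) place (array([ 30.,  18., 125., 255.,  19.,  35.]), np.float64(0.0))
52 0 grasp (array([-41.,  27., 134., 114.,  42., -68.]), np.float64(0.0)) place (array([ 26.,  17., 117., -40.,  16., 146.]), np.float64(14.6))
52 1 grasp (array([-41.,  27., 134., 114.,  42., 112.]), np.float64(0.0)) place (array([ 28.,  18., 120., -64.,  17.,  -6.]), np.float64(0.0))
60 0 grasp (array([-44.,  31., 139., 121.,  55., -80.]), np.float64(0.0)) place (array([ 26.,  18., 113., -29.,  23., 138.]), np.float64(0.0))
60 1 grasp (array([-44.,  31., 139., 121.,  55., 100.]), np.float64(0.0)) place (array([ 26.,  18., 113., -29.,  23., -42.]), np.float64(0.0))
```

```bash
python3 - <<'E'
from h import *
R=rot(10,38); p=np.array([.593,-.211,.030])+R[:,2]*.019; print(p)
plan(p-R[:,2]*.05,R,5)
E
```

```text
[ 0.60451986 -0.20896874  0.0150278 ]
[-0.27  0.21  2.15] [-0.01  -0.023 -0.001]
[-0.22  0.19  2.16] [-0.01  -0.023 -0.001]
[-0.17  0.16  2.16] [-0.01  -0.023 -0.001]
[-0.12  0.14  2.17] [-0.01  -0.023 -0.001]
[-0.07  0.12  2.17] [-0.01  -0.023 -0.001]
```

Call:
carry_out(rows="-0.25 0.2 2.15 -0.01 -0.023 0 1; -0.2 0.2 2.15 -0.01 -0.023 0 1; -0.15 0.15 2.15 -0.01 -0.023 0 1; -0.1 0.15 2.15 -0.01 -0.023 0 1; -0.05 0.1 2.15 -0.01 -0.023 0 1")

```text
time_s: 3.25
eef_pos: [0.5757, -0.2159, 0.0559]
tool_rot: [[0.777, 0.168, 0.606], [0.13, -0.986, 0.107], [0.615, -0.004, -0.788]]
contact_force: [0.3, -0.0, 0.0]
width: 0.0911
grip_force: 0.0
```

```bash
sed -i 's/w1.png/w2.png/' look.py; python3 look.py; python3 - <<'E'
from h import *
R=rot(10,38); p=np.array([.593,-.211,.030])+R[:,2]*.019
plan(p,R,4)
E
```

```text
3.25 [ 0.57567936 -0.2158922   0.05594376] [-37.8  19.7 122.9  71.8  28.7 -20. ]
[(array([ 0.6199, -0.2079,  0.0162]), 0.9)] [(array([ 5.155e-01, -2.595e-01,  4.000e-04]), 0.83), (array([ 0.6704, -0.1984,  0.0238]), 0.63)]
0.58 740 ((513.9732055664062, -260.3678283691406), (10.330659866333008, 49.56745910644531), 11.532269477844238)
[[343, 320], [334, 309], [273, 324]] [[0.5164, -0.2852], [0.5229, -0.2781], [0.5059, -0.2367]]
[-0.04 -0.01  1.27] [-0.001 -0.    -0.002]
[-0.04 -0.01  1.27] [-0.001 -0.    -0.002]
[-0.04 -0.01  1.27] [-0.001 -0.    -0.002]
[-0.04 -0.01  1.27] [-0.001 -0.    -0.002]
```

View pics/w2.png

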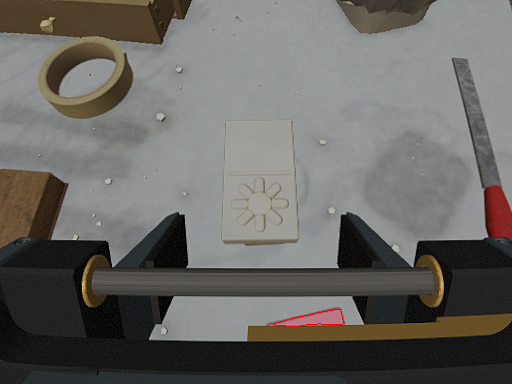

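The tile at (222..298,120..243) lies centred between the fingers (187 and 340), flower towards the robot. Go down along the tool axis and grip.

Call:
carry_out(rows="0 0 1.3 0 0 0 1; 0 0 1.3 0 0 0 1; 0 0 1.3 0 0 0 1; 0 0 1.1 0 0 0 1; 0 0 0 0 0 0 1")

```text
time_s: 3.95
eef_pos: [0.6047, -0.2093, 0.0163]
tool_rot: [[0.778, 0.169, 0.606], [0.129, -0.986, 0.109], [0.615, -0.007, -0.788]]
contact_force: [-0.2, -0.1, -0.2]
width: 0.0913
grip_force: 0.0
```

Call:
carry_out(rows="0 0 0 0 0 0 0.6; 0 0 0 0 0 0 0.55; 0 0 0 0 0 0 0.5; 0 0 0 0 0 0 0.5; 0 0 0 0 0 0 0.5", squeeze=30)

```text
time_s: 4.45
eef_pos: [0.6048, -0.2085, 0.0164]
tool_rot: [[0.777, 0.17, 0.606], [0.13, -0.985, 0.109], [0.615, -0.006, -0.788]]
contact_force: [0.8, -0.7, -0.5]
width: 0.0542
grip_force: 0.0
```

```bash
cat > path.py <<'E'
from kin import *
import sys
k,c=fit(); p0,R0,s=st(); q0=np.array(s["joints"])
def show(P,n):  # waypoints list of poses (p,R), tool-axis rows
    p,R=p0,R0
    for (a,b) in P:
        print(np.round(R.T@(a-p)*100,2),np.round(Ro.from_matrix(R.T@b).as_rotvec(),3)); p,R=a,b
E
python3 - <<'E'
from path import *
print(c,np.round(k,3),p0,q0,s["grip_force"],s["width"])
g=p0-R0[:,2]*.019; print("grasp pt",g, "dist behind foot",np.hypot(*(g[:2]-[.671,-.198])))
Rp=rot(3.5,52,1)
for n,d in (("place",[.60,.238,.105]),("pre",[.59,.238,.20])):
    print(n,ik(np.array(d)+Rp[:,2]*.019,Rp,k))
E
```

```text
9.484997129765862e-10 [4.7000e-02 1.1000e-02 2.5900e-01 4.3900e-01 4.1000e-01 3.7400e-01
 8.9996e+01] [ 0.60477043 -0.20851632  0.01642762] [-34.8787403   24.98679312 122.51054227  82.51932119  26.09635357
 -29.44275043] 0.0 0.05420833205711274
grasp pt [ 0.593263   -0.21059613  0.03140271] dist behind foot 0.07875089665204071
place (array([ 33.,  18., 132., 234.,  29.,  59.]), np.float64(0.0))
pre (array([ 33.,   5., 131., 257.,  23.,  33.]), np.float64(7.7))
```

```bash
python3 - <<'E'
from h import *
_,_,s=st();print(s["time_s"],s["width"],s["grip_force"],s["contact_force"])
cv2.imwrite("pics/w3.png",np.hstack([arm.camera("wrist")[60:340,100:430,::-1],arm.camera("side")[100:380,150:480,::-1]]))
E
```

```text
4.45 0.05420833205711274 0.0 [ 0.81102125 -0.68179957 -0.5137356 ]
```

View pics/w3.png

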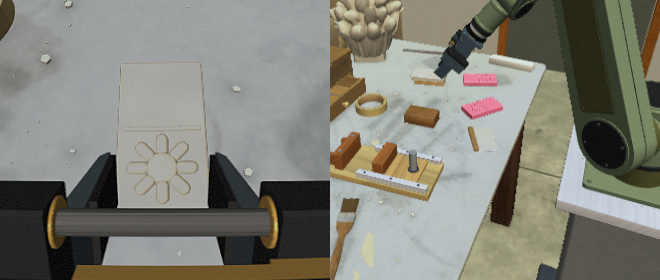

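The fingers (left picture, inner edges about 112 and 213) flank the tile (118..208) but are still just clear of it. Keep closing.

Call:
carry_out(rows="0 0 0 0 0 0 0.4; 0 0 0 0 0 0 0.4; 0 0 0 0 0 0 0.4; 0 0 0 0 0 0 0.4; 0 0 0 0 0 0 0.4", squeeze=30)

```text
time_s: 5.05
eef_pos: [0.6049, -0.2085, 0.0162]
tool_rot: [[0.778, 0.17, 0.606], [0.13, -0.985, 0.11], [0.615, -0.007, -0.788]]
contact_force: [0.6, -1.3, 1.1]
width: 0.0365
grip_force: 0.5
```

```bash
python3 - <<'E'
from h import *
_,_,s=st();print(s["time_s"],s["width"],s["grip_force"],s["contact_force"])
cv2.imwrite("pics/w4.png",arm.camera("wrist")[:,:,::-1])
E
```

```text
5.05 0.036483933159996026 0.45587047476146836 [ 0.63965067 -1.26832883  1.08530511]
```

View pics/w4.png

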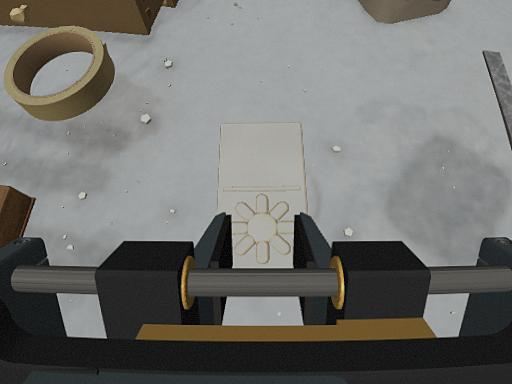

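```bash
python3 - <<'E'
from h import *
C,K,D=wcam(); W=np.linalg.inv(C)
def pr(P): 
    P=np.float64(P)@W[:3,:3].T+W[:3,3]; return np.round(cv2.projectPoints(P,np.zeros(3),np.zeros(3),K,D)[0].reshape(-1,2)).tolist()
c=np.array([.617,-.207]);y=np.radians(10);A=np.array([[np.cos(y),-np.sin(y)],[np.sin(y),np.cos(y)]])
for z in (.036,.016,0.02): print(z,pr([np.r_[c+A@[sx,sy],z] for sx,sy in ((.055,.03),(.055,-.03),(-.055,-.03),(-.055,.03),(-.026,0),(0,0))]))
p,R,s=st()
for w in (.018,.03,.045): print(w,pr([p+R@[x,sg*w,zz] for x in (-.016,.016) for sg in(1,-1) for zz in (0,-.019)]))
print([(np.round(d["centre"],4),d["confidence"]) for d in arm.place_of("wrist","tile")])
for f in ("top","side"):
  arm.camera(f);print([(np.round(d["centre"],4),d["confidence"]) for d in arm.place_of(f,"tile")])
E
```

```text
0.036 [[220.0, 123.0], [301.0, 122.0], [310.0, 274.0], [212.0, 275.0], [261.0, 229.0], [261.0, 191.0]]
0.016 [[224.0, 137.0], [299.0, 136.0], [306.0, 278.0], [217.0, 278.0], [261.0, 236.0], [261.0, 201.0]]
0.02 [[223.0, 134.0], [299.0, 134.0], [307.0, 277.0], [216.0, 278.0], [261.0, 235.0], [261.0, 199.0]]
0.018 [[285.0, 238.0], [287.0, 249.0], [236.0, 238.0], [234.0, 249.0], [286.0, 196.0], [288.0, 204.0], [235.0, 196.0], [232.0, 204.0]]
0.03 [[301.0, 237.0], [305.0, 249.0], [220.0, 237.0], [216.0, 249.0], [303.0, 196.0], [307.0, 204.0], [218.0, 196.0], [214.0, 204.0]]
0.045 [[322.0, 237.0], [327.0, 249.0], [199.0, 237.0], [194.0, 249.0], [324.0, 196.0], [330.0, 204.0], [197.0, 196.0], [191.0, 204.0]]
[(array([ 0.6185, -0.2077,  0.0169]), 0.61), (array([ 0.6737, -0.1998,  0.0207]), 0.37)]
[(array([ 0.6188, -0.204 ,  0.0212]), 0.72), (array([ 0.4063, -0.1103,  0.0049]), 0.68), (array([ 0.4643, -0.2805,  0.0006]), 0.36)]
[(array([ 0.4634, -0.275 , -0.0035]), 0.77), (array([ 0.4027, -0.1108, -0.0019]), 0.77), (array([ 0.6181, -0.2063,  0.0214]), 0.54), (array([6.215e-01, 2.406e-01, 1.000e-04]), 0.35)]
```

The picture shows the fingertips' end edge at (297,215), closed to 36 mm above the tile. Solving the ray for the known opening puts the real finger ends about 43 mm short of the reported TCP, in both w2 and w4. The tile itself projects correctly and hasn't moved. I'll open and advance further along the tool axis, watching the force.

Call:
carry_out(rows="0 0 0 0 0 0 1; 0 0 0 0 0 0 1; 0 0 0 0 0 0 1; 0 0 0 0 0 0 1; 0 0 0 0 0 0 1")

```text
time_s: 5.85
eef_pos: [0.6046, -0.2084, 0.0159]
tool_rot: [[0.778, 0.17, 0.605], [0.13, -0.985, 0.11], [0.615, -0.007, -0.789]]
contact_force: [-0.2, 0.5, -0.8]
width: 0.0737
grip_force: 0.0
```

Call:
carry_out(rows="0 0 0 0 0 0 1; 0 0 0 0 0 0 1; 0 0 0.5 0 0 0 1; 0 0 0.5 0 0 0 1; 0 0 0.5 0 0 0 1")

```text
time_s: 6.35
eef_pos: [0.6141, -0.2067, 0.0039]
tool_rot: [[0.778, 0.17, 0.605], [0.13, -0.985, 0.11], [0.615, -0.007, -0.788]]
contact_force: [-0.4, 0.5, 0.1]
width: 0.0914
grip_force: 0.0
```

```bash
python3 - <<'E'
from h import *
p,R,s=st();print(s["time_s"],p,s["width"],s["grip_force"],s["contact_force"])
cv2.imwrite("pics/w5.png",arm.camera("wrist")[:,:,::-1])
E
```

```text
6.35 [ 0.61413429 -0.2067228   0.00386074] 0.09136957791836826 0.0 [-0.43644088  0.48596871  0.13018586]
```

View pics/w5.png

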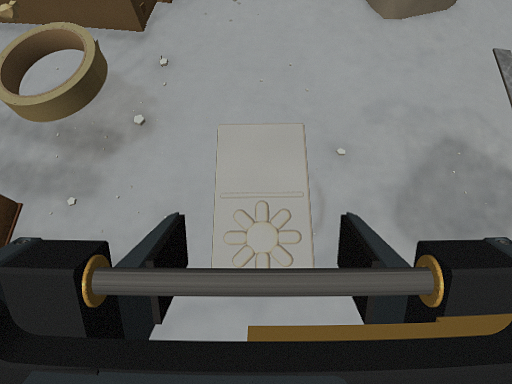

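Call:
carry_out(rows="0 0 0.6 0 0 0 1; 0 0 0.6 0 0 0 1; 0 0 0.6 0 0 0 1; 0 0 0.5 0 0 0 1; 0 0 0.3 0 0 0 1")

```text
time_s: 6.9
eef_pos: [0.6298, -0.2037, -0.0168]
tool_rot: [[0.778, 0.17, 0.605], [0.13, -0.985, 0.11], [0.615, -0.007, -0.789]]
contact_force: [-0.4, -0.1, -0.0]
width: 0.0911
grip_force: 0.0
```

Call:
carry_out(rows="0 0 0 0 0 0 0.4; 0 0 0 0 0 0 0.4; 0 0 0 0 0 0 0.4; 0 0 0 0 0 0 0.4; 0 0 0 0 0 0 0.4", squeeze=30)

```text
time_s: 7.4
eef_pos: [0.6296, -0.204, -0.016]
tool_rot: [[0.777, 0.17, 0.606], [0.13, -0.985, 0.11], [0.615, -0.007, -0.788]]
contact_force: [-0.9, -0.6, 1.6]
width: 0.0599
grip_force: 29.9
```

Call:
carry_out(rows="0 0 0 0 0 0 0.4; 0 0 0 0 0 0 0.4; 0 0 0 0 0 0 0.4; 0 0 0 0 0 0 0.4; 0 0 0 0 0 0 0.4")

```text
time_s: 7.9
eef_pos: [0.6296, -0.204, -0.0159]
tool_rot: [[0.777, 0.17, 0.606], [0.13, -0.985, 0.109], [0.615, -0.007, -0.788]]
contact_force: [-3.1, -0.3, 3.8]
width: 0.0599
grip_force: 29.9
```

Gripped: width 59.9 mm at 30 N. Next I measure the jig's yaw and position and plan the carry.

```bash
cat >> kin.py <<'E'
# more measured poses
data+= [([-50.1,10.4,125.1,66.3,43.8,-20.9],np.array([.50917,-.22063,.14109]),np.array([[.702,.201,.683],[.113,-.979,.172],[.703,-.043,-.71]])),
 ([-37.8,19.7,122.9,71.8,28.7,-20.],np.array([.57568,-.21589,.05594]),np.array([[.777,.168,.606],[.13,-.986,.107],[.615,-.004,-.788]])),
 ([-34.8787,24.98679,122.51054,82.51932,26.09635,-29.44275],np.array([.60477,-.20852,.01643]),np.array([[.777,.17,.606],[.13,-.985,.109],[.615,-.006,-.788]]))]
E
python3 - <<'E'
from kin import *
k,c=fit();print(np.round(k,4),c); print(np.round(s["joints"],1))
for cam in ("top","side"):
    im=arm.camera(cam); m=arm.camera_model(cam); C=np.array(m["cam_to_world"])
    for q in ("fence_foot","jaw_post","jig"): print(q,[(np.round(d["centre"],4),round(d["confidence"],2)) for d in arm.place_of(cam,q)])
    if cam=="top":
        for d in arm.trace(cam,"jig")[:1]:
            mk=d["pixels"].astype(np.uint8); ct=max(cv2.findContours(mk,0,2)[0],key=cv2.contourArea)
            q=toplane(ct.reshape(-1,2),C,m["mtx"],m["distortion"],.025)[:,:2].astype(np.float32)
            print(d["confidence"],cv2.minAreaRect(q*1000))
        cv2.imwrite("pics/jig.png",cv2.resize(im[155:255,110:200,::-1],None,fx=5,fy=5,interpolation=cv2.INTER_CUBIC))
E
```

```text
[-1.70000e-03  1.50000e-02  1.33300e-01  5.67800e-01  4.09300e-01
  3.65500e-01  8.99883e+01] 8.000540672267136e-05
[-32.7  29.4 121.5  91.4  24.8 -37.2]
fence_foot [(array([0.6194, 0.2411, 0.0202]), 0.62)]
jaw_post [(array([0.4596, 0.2256, 0.0824]), 0.63)]
jig [(array([0.6211, 0.2408, 0.0031]), 0.97)]
0.59 ((540.2696533203125, 231.20651245117188), (268.2415466308594, 122.27874755859375), 4.742525577545166)
fence_foot [(array([0.6201, 0.2362, 0.0183]), 0.83)]
jaw_post [(array([0.463 , 0.2314, 0.0795]), 0.63)]
jig []
```

View pics/jig.png

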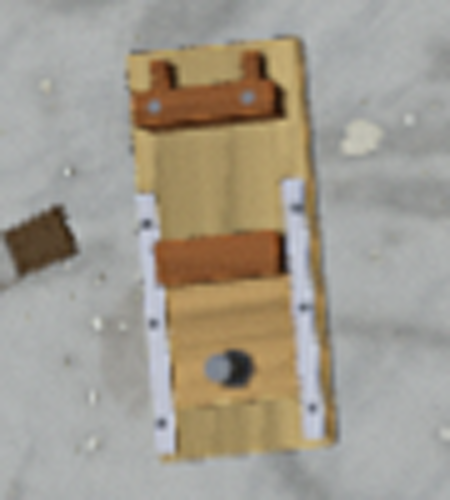

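The jig crop shows the fence face from (140,130) to (283,117), the jaw at (220,255) and the post at (222,368). The rails lean about 4.7° in the image, which gives a jig yaw near 3.5°. The path between fence and jaw is free.

```bash
python3 - <<'E'
import re
t=open('kin.py').read()
t=t.replace("a1,d,z0,a2,a3,L,c=k","a1,d,z0,a2,a3,L,c,e,o=k").replace("E('y',q[1]+q[2])@[0,0,a3]","E('y',q[1]+q[2])@[e,0,a3]").replace(".3,.3,.3,c]",".3,.3,.3,c,0,0]").replace("E('y',q[1])@[0,0,a2]","E('y',q[1])@[o,0,a2]")
open('kin.py','w').write(t)
E
cat > place.py <<'E'
from kin import *
k,c=fit()
psi=np.radians(3.5); F=np.array([.6207,.239,.018]); jx=np.array([np.cos(psi),np.sin(psi),0])
# tile in tool frame, from grasp
Rg=np.array([[.777,.17,.606],[.13,-.985,.109],[.615,-.007,-.788]]); u,_,v=np.linalg.svd(Rg);Rg=u@v
pg=np.array([.6296,-.204,-.0159]); y0=np.array([-.17,.985,0]);y0/=np.linalg.norm(y0); z0=np.array([0,0,1.]); R0t=np.column_stack([np.cross(y0,z0),y0,z0])
TR=Rg.T@R0t; tf=Rg.T@(np.array([.671,-.198,.020])-pg); tf[1]=0
Rt=np.column_stack([[0,0,-1],np.cross(-jx,[0,0,-1]),-jx])
RP=Rt@TR.T
def target(dx,dz): return F+jx*dx+np.array([0,0,dz])-RP@tf
E
python3 - <<'E'
from place import *
print(c,np.round(k,3)); print(np.round([(p-fk(q,k)[0])*1000 for q,p,R in data],1).tolist(),tf)
print("RP",np.round(RP,3).tolist())
for dx,dz in ((-.005,.002),(-.035,.002),(-.035,.03),(-.035,.05),(-.035,.06),(-.06,.06),(-.035,.08)): print(dx,dz,np.round(target(dx,dz),3),ik(target(dx,dz),RP,k))
E
```

```text
1.0752363746672262e-07 [ 1.0000e-03  1.1000e-02  1.3900e-01  5.9300e-01  4.1800e-01  3.7500e-01
  8.9988e+01  2.6000e-02 -2.0000e-03]
[[0.1, 0.0, -0.0], [-0.0, -0.0, -0.1], [0.2, 0.1, -0.1], [-0.2, 0.0, 0.2], [0.0, -0.1, 0.0]] [ 0.0550585   0.         -0.00255859]
RP [[-0.615, -0.055, 0.787], [-0.033, 0.999, 0.043], [-0.788, 0.0, -0.616]]
-0.005 0.002 [0.652 0.241 0.062] (array([ 31.,  25., 127., 227.,  30.,  65.]), np.float64(0.0))
-0.035 0.002 [0.622 0.239 0.062] (array([ 33.,  24., 131., 227.,  32.,  67.]), np.float64(0.0))
-0.035 0.03 [0.622 0.239 0.09 ] (array([ 33.,  21., 129., 234.,  29.,  59.]), np.float64(0.0))
-0.035 0.05 [0.622 0.239 0.11 ] (array([ 33.,  18., 128., 239.,  27.,  53.]), np.float64(0.0))
-0.035 0.06 [0.622 0.239 0.12 ] (array([ 33.,  17., 127., 242.,  26.,  50.]), np.float64(0.0))
-0.06 0.06 [0.597 0.237 0.12 ] (array([ 34.,  16., 130., 243.,  27.,  51.]), np.float64(0.0))
-0.035 0.08 [0.622 0.239 0.14 ] (array([ 33.,  15., 126., 249.,  25.,  42.]), np.float64(0.0))
```

```bash
python3 - <<'E'
from place import *
p0,R0,s=st(); pl=p0+[0,0,.12]
ql,e1=ik(pl,R0,k); qp,e2=ik(target(-.035,.06),RP,k); print(ql,e1,qp,e2)
p,R=pl,R0; print("lift",np.round(R0.T@[0,0,3],2))
N=35
for i in range(1,N+1):
    q=ql+(qp-ql)*i/N; a,b=fk(q,k)
    if i==N:a,b=target(-.035,.06),RP
    f=a+b@tf
    print(i,np.round(R.T@(a-p)*100,1),np.round(Ro.from_matrix(R.T@b).as_rotvec(),3),"|",np.round(a,2),np.round(f,2)); p,R=a,b
E
```

```text
[-33.  18. 115.  57.  30.   1.] 0.0 [ 33.  17. 127. 242.  26.  50.] 0.0
lift [ 1.85 -0.02 -2.36]
1 [ 1.9 -1.9  0.4] [0.021 0.038 0.083] | [ 0.64 -0.18  0.11] [ 0.68 -0.18  0.15]
2 [ 1.9 -2.2  0.6] [0.024 0.038 0.082] | [ 0.66 -0.16  0.12] [ 0.7  -0.16  0.16]
3 [ 1.6 -2.3  0.6] [0.025 0.035 0.083] | [ 0.67 -0.14  0.13] [ 0.71 -0.14  0.17]
4 [ 1.3 -2.3  0.7] [0.026 0.032 0.084] | [ 0.69 -0.11  0.14] [ 0.72 -0.13  0.18]
5 [ 1.  -2.3  0.7] [0.026 0.03  0.085] | [ 0.7  -0.09  0.15] [ 0.74 -0.11  0.19]
6 [ 0.7 -2.3  0.7] [0.026 0.027 0.087] | [ 0.71 -0.07  0.16] [ 0.74 -0.09  0.2 ]
7 [ 0.5 -2.2  0.6] [0.026 0.024 0.088] | [ 0.72 -0.05  0.17] [ 0.75 -0.08  0.2 ]
8 [ 0.2 -2.1  0.6] [0.025 0.022 0.089] | [ 0.73 -0.03  0.18] [ 0.76 -0.07  0.21]
9 [-0.  -2.   0.6] [0.024 0.02  0.089] | [ 0.74 -0.02  0.18] [ 0.77 -0.05  0.22]
10 [-0.2 -1.9  0.6] [0.023 0.017 0.09 ] | [ 0.74 -0.    0.19] [ 0.77 -0.04  0.22]
11 [-0.4 -1.7  0.5] [0.022 0.016 0.091] | [0.75 0.02 0.2 ] [ 0.78 -0.03  0.22]
12 [-0.6 -1.5  0.5] [0.02  0.014 0.092] | [0.76 0.03 0.21] [ 0.78 -0.01  0.23]
13 [-0.8 -1.3  0.5] [0.019 0.013 0
[... 1037 characters left out ...]
]
27 [ 0.   1.3 -0.4] [-0.002  0.019  0.092] | [0.73 0.19 0.2 ] [0.71 0.15 0.16]
28 [ 0.3  1.3 -0.4] [-0.002  0.021  0.091] | [0.72 0.19 0.19] [0.7  0.16 0.15]
29 [ 0.5  1.4 -0.5] [-0.002  0.023  0.091] | [0.71 0.2  0.19] [0.68 0.17 0.14]
30 [ 0.7  1.4 -0.5] [-0.001  0.025  0.09 ] | [0.69 0.21 0.18] [0.67 0.18 0.13]
31 [ 0.9  1.3 -0.5] [-0.001  0.026  0.089] | [0.68 0.22 0.17] [0.66 0.2  0.12]
32 [ 1.1  1.3 -0.6] [0.    0.028 0.088] | [0.67 0.22 0.16] [0.64 0.21 0.11]
33 [ 1.3  1.2 -0.6] [0.001 0.029 0.087] | [0.66 0.23 0.15] [0.62 0.22 0.1 ]
34 [ 1.5  1.1 -0.6] [0.003 0.031 0.087] | [0.64 0.24 0.14] [0.61 0.23 0.09]
35 [ 2.5  0.3 -0.5] [0.014 0.044 0.081] | [0.62 0.24 0.12] [0.59 0.24 0.08]
```

```bash
sed -i 's/np.round(b.x,0)/np.round(b.x,2)/' kin.py; python3 - <<'E'
from place import *
p0,R0,s=st(); pl=p0+[0,0,.12]
ql,e1=ik(pl,R0,k); qp,e2=ik(target(-.035,.06),RP,k)
p,R=pl,R0
N=35
for i in range(1,N+1):
    q=ql+(qp-ql)*i/N+np.array([0,-14,14,0,0,0])*np.sin(np.pi*i/N); a,b=fk(q,k)
    f=a+b@tf
    print(i,*np.round(R.T@(a-p)*100,1),*np.round(Ro.from_matrix(R.T@b).as_rotvec(),3),"1|",np.round(a,2),np.round(f,2) if i%3==0 else ""); p,R=a,b
E
```

```text
1 1.6 -2.9 -0.3 0.022 0.04 0.082 1| [ 0.64 -0.17  0.12] 
2 1.2 -2.9 -0.3 0.024 0.037 0.083 1| [ 0.64 -0.14  0.13] 
3 0.9 -2.9 -0.3 0.025 0.035 0.084 1| [ 0.64 -0.12  0.14] [ 0.68 -0.13  0.18]
4 0.6 -2.8 -0.3 0.025 0.032 0.085 1| [ 0.64 -0.09  0.15] 
5 0.3 -2.6 -0.3 0.026 0.029 0.086 1| [ 0.64 -0.07  0.16] 
6 0.0 -2.5 -0.3 0.026 0.026 0.087 1| [ 0.64 -0.05  0.17] [ 0.68 -0.07  0.21]
7 -0.2 -2.3 -0.3 0.025 0.024 0.088 1| [ 0.64 -0.02  0.19] 
8 -0.4 -2.1 -0.3 0.025 0.022 0.089 1| [ 0.64 -0.01  0.19] 
9 -0.5 -1.9 -0.3 0.024 0.019 0.09 1| [0.64 0.01 0.2 ] [ 0.67 -0.02  0.24]
10 -0.6 -1.6 -0.3 0.023 0.017 0.09 1| [0.64 0.03 0.21] 
11 -0.7 -1.4 -0.2 0.021 0.015 0.091 1| [0.63 0.04 0.22] 
12 -0.7 -1.2 -0.2 0.02 0.014 0.092 1| [0.63 0.05 0.23] [0.66 0.01 0.25]
13 -0.8 -1.0 -0.2 0.018 0.012 0.092 1| [0.63 0.06 0.23] 
14 -0.8 -0.8 -0.2 0.016 0.011 0.093 1| [0.63 0.07 0.24] 
15 -0.7 -0.6 -0.1 0.015 0.011 0.093 1| [0.63 0.08 0.24] [0.64 0.03 0.25]
16 -0.7 -0.5 -0.1 0.013 0.01 0.094 1| [0.63 0.09 0.25] 
17 -0.7 -0.3 -0.0 0.011 0.01 0.094 1| [0.62 0.1  0.25] 
18 -0.6 -0.2 0.1 0.009 0.01 0.094 1| [0
[... 334 characters left out ...]
 0.4 0.0 0.015 0.093 1| [0.63 0.13 0.24] [0.62 0.09 0.21]
25 -0.2 0.7 0.5 -0.001 0.016 0.093 1| [0.63 0.14 0.23] 
26 -0.1 0.8 0.5 -0.001 0.018 0.092 1| [0.63 0.15 0.22] 
27 -0.0 0.9 0.6 -0.002 0.02 0.092 1| [0.63 0.15 0.22] [0.62 0.12 0.18]
28 0.1 1.0 0.6 -0.002 0.021 0.091 1| [0.64 0.16 0.21] 
29 0.2 1.2 0.6 -0.002 0.023 0.09 1| [0.64 0.17 0.2 ] 
30 0.4 1.3 0.6 -0.001 0.025 0.089 1| [0.64 0.18 0.19] [0.61 0.16 0.14]
31 0.5 1.3 0.6 -0.0 0.027 0.089 1| [0.64 0.19 0.17] 
32 0.7 1.4 0.6 0.001 0.028 0.088 1| [0.63 0.2  0.16] 
33 0.9 1.5 0.6 0.002 0.03 0.087 1| [0.63 0.21 0.15] [0.6 0.2 0.1]
34 1.1 1.5 0.5 0.003 0.031 0.086 1| [0.63 0.23 0.13] 
35 1.3 1.5 0.5 0.005 0.032 0.085 1| [0.62 0.24 0.12]
```

Call:
carry_out(rows="0.6 0 -0.8 0 0 0 0.4; 1.2 0 -1.55 0 0 0 0.4; 1.85 0 -2.35 0 0 0 0.4; 1.85 0 -2.35 0 0 0 0.4; 1.85 0 -2.35 0 0 0 0.4")

```text
time_s: 8.85
eef_pos: [0.6293, -0.2043, 0.1032]
tool_rot: [[0.779, 0.17, 0.604], [0.13, -0.985, 0.11], [0.614, -0.008, -0.79]]
contact_force: [1.0, 0.1, -1.7]
width: 0.0598
grip_force: 29.9
```

Call:
carry_out(rows="1.6 -2.9 -0.3 0.022 0.04 0.082 0.4; 1.2 -2.9 -0.3 0.024 0.037 0.083 0.4; 0.9 -2.9 -0.3 0.025 0.035 0.084 0.4; 0.6 -2.8 -0.3 0.025 0.032 0.085 0.4; 0.3 -2.6 -0.3 0.026 0.029 0.086 0.4")

```text
time_s: 9.35
eef_pos: [0.6436, -0.0669, 0.1639]
tool_rot: [[0.684, -0.059, 0.727], [-0.311, -0.926, 0.217], [0.66, -0.374, -0.651]]
contact_force: [0.3, -0.5, -1.6]
width: 0.06
grip_force: 29.9
```

Call:
carry_out(rows="0 -2.5 -0.3 0.026 0.026 0.087 0.4; -0.2 -2.3 -0.3 0.025 0.024 0.088 0.4; -0.4 -2.1 -0.3 0.025 0.022 0.089 0.4; -0.5 -1.9 -0.3 0.024 0.019 0.09 0.4; -0.6 -1.6 -0.3 0.023 0.017 0.09 0.4")

```text
time_s: 9.85
eef_pos: [0.6347, 0.0265, 0.2145]
tool_rot: [[0.533, -0.237, 0.812], [-0.697, -0.667, 0.263], [0.48, -0.706, -0.521]]
contact_force: [-0.4, 0.3, -0.3]
width: 0.0604
grip_force: 29.9
```

Call:
carry_out(rows="-0.7 -1.4 -0.2 0.021 0.015 0.091 0.4; -0.7 -1.2 -0.2 0.02 0.014 0.092 0.4; -0.8 -1 -0.2 0.018 0.012 0.092 0.4; -0.8 -0.8 -0.2 0.016 0.011 0.093 0.4; -0.7 -0.6 -0.1 0.015 0.011 0.093 0.4")

```text
time_s: 10.35
eef_pos: [0.6241, 0.0809, 0.2443]
tool_rot: [[0.34, -0.365, 0.867], [-0.931, -0.261, 0.255], [0.133, -0.894, -0.428]]
contact_force: [-0.3, -0.3, -1.2]
width: 0.06
grip_force: 29.9
```

Call:
carry_out(rows="-0.7 -0.5 -0.1 0.013 0.01 0.094 0.4; -0.7 -0.3 0 0.011 0.01 0.094 0.4; -0.6 -0.2 0.1 0.009 0.01 0.094 0.4; -0.5 0 0.1 0.007 0.01 0.094 0.4; -0.5 0.1 0.2 0.005 0.011 0.094 0.4")

```text
time_s: 10.85
eef_pos: [0.6223, 0.1121, 0.2511]
tool_rot: [[0.104, -0.432, 0.896], [-0.957, 0.202, 0.209], [-0.271, -0.879, -0.392]]
contact_force: [-0.6, -0.2, -1.5]
width: 0.0602
grip_force: 29.9
```

```bash
cat > go.py <<'E'
from place import *
import sys
dx,dz,n=float(sys.argv[1]),float(sys.argv[2]),int(sys.argv[3])
p,R,s=st(); print(s["time_s"],np.round(s["joints"],1),"foot now in fence frame mm",np.round(1000*(Rt.T@(p+R@tf-F))[[2,1,0]]*[-1,1,-1],1),"rot err",np.round(Ro.from_matrix(R@RP.T).as_rotvec(),3))
plan(target(dx,dz),RP,n)
E
python3 go.py -.035 .06 15
```

```text
10.85 [  4.5   3.5 135.9 162.4  27.2  29.5] foot now in fence frame mm [ -5.9 180.1 219.2] rot err [-1.067 -0.381  0.803]
[-0.57  0.94  0.52] [-0.002  0.021  0.09 ]
[-0.5   0.99  0.51] [-0.002  0.021  0.09 ]
[-0.42  1.03  0.5 ] [-0.002  0.021  0.09 ]
[-0.33  1.06  0.49] [-0.002  0.021  0.09 ]
[-0.25  1.09  0.49] [-0.002  0.021  0.09 ]
[-0.16  1.1   0.49] [-0.002  0.021  0.09 ]
[-0.07  1.11  0.49] [-0.002  0.021  0.09 ]
[0.02 1.11 0.49] [-0.002  0.021  0.09 ]
[0.11 1.11 0.49] [-0.002  0.021  0.09 ]
[0.2  1.09 0.5 ] [-0.002  0.021  0.09 ]
[0.29 1.07 0.51] [-0.002  0.021  0.09 ]
[0.37 1.04 0.52] [-0.002  0.021  0.09 ]
[0.45 1.   0.53] [-0.002  0.021  0.09 ]
[0.53 0.95 0.54] [-0.002  0.021  0.09 ]
[0.6  0.9  0.56] [-0.002  0.021  0.09 ]
```

Call:
carry_out(rows="-0.4 0.2 0.3 0.004 0.011 0.094 0.4; -0.4 0.3 0.3 0.002 0.012 0.094 0.4; -0.3 0.4 0.4 0.001 0.014 0.094 0.4; -0.3 0.6 0.4 0 0.015 0.093 0.4; -0.2 0.7 0.5 -0.001 0.016 0.093 0.4")

```text
time_s: 11.35
eef_pos: [0.6297, 0.1396, 0.2324]
tool_rot: [[-0.159, -0.415, 0.896], [-0.774, 0.616, 0.148], [-0.613, -0.67, -0.419]]
contact_force: [0.1, -0.1, -1.2]
width: 0.0601
grip_force: 29.9
```

Call:
carry_out(rows="-0.1 0.8 0.5 -0.001 0.018 0.092 0.4; 0 0.9 0.6 -0.002 0.02 0.092 0.4; 0.1 1 0.6 -0.002 0.021 0.091 0.4; 0.2 1.2 0.6 -0.002 0.023 0.09 0.4; 0.4 1.3 0.6 -0.001 0.025 0.089 0.4")

```text
time_s: 11.85
eef_pos: [0.6342, 0.1793, 0.1872]
tool_rot: [[-0.417, -0.29, 0.861], [-0.438, 0.895, 0.089], [-0.796, -0.34, -0.5]]
contact_force: [-0.3, -0.1, -1.5]
width: 0.0597
grip_force: 29.9
```

```bash
sed -i 's/\*\[-1,1,-1\]/*[-1,-1,-1]/' go.py; python3 go.py -.035 .06 5
```

```text
11.85 [ 23.2  10.9 131.9 215.9  26.   42.7] foot now in fence frame mm [-16.8 -83.1 126.6] rot err [-0.323 -0.163  0.274]
[0.66 1.6  0.56] [0.002 0.029 0.086]
[0.78 1.53 0.58] [0.002 0.029 0.086]
[0.89 1.46 0.6 ] [0.002 0.029 0.086]
[0.99 1.39 0.63] [0.002 0.029 0.086]
[1.09 1.3  0.65] [0.002 0.029 0.086]
```

Call:
carry_out(rows="0.65 1.6 0.55 0.002 0.029 0.086 0.4; 0.8 1.55 0.6 0.002 0.029 0.086 0.4; 0.9 1.45 0.6 0.002 0.029 0.086 0.4; 1 1.4 0.65 0.002 0.029 0.086 0.4; 1.1 1.3 0.65 0.002 0.029 0.086 0.4")

```text
time_s: 12.35
eef_pos: [0.6213, 0.2391, 0.1189]
tool_rot: [[-0.614, -0.056, 0.787], [-0.034, 0.998, 0.045], [-0.788, 0.001, -0.615]]
contact_force: [0.2, -0.4, -1.2]
width: 0.0601
grip_force: 29.9
```

```bash
python3 go.py -.012 .03 5; python3 - <<'E'
from h import *
for c in ("side","wrist","top"):
    arm.camera(c)
    for q in ("tile","tile_foot","fence_foot","jaw_post"): print(c,q,[(np.round(d["centre"],4),round(d["confidence"],2)) for d in arm.place_of(c,q) if d["centre"][1]>.1])
E
```

```text
12.35 [ 32.6  17.3 127.6 241.5  26.   50.3] foot now in fence frame mm [-35.3   0.2  59. ] rot err [ 0.    -0.     0.002]
[ 0.17 -0.    0.72] [0. 0. 0.]
[ 0.17 -0.    0.72] [0. 0. 0.]
[ 0.17 -0.    0.72] [0. 0. 0.]
[ 0.17 -0.    0.72] [0. 0. 0.]
[ 0.17 -0.    0.72] [0. 0. 0.]
side tile [(array([0.5863, 0.2392, 0.1331]), 0.78), (array([0.4603, 0.229 , 0.0801]), 0.2)]
side tile_foot [(array([0.5901, 0.2351, 0.0778]), 0.6)]
side fence_foot [(array([0.6251, 0.2355, 0.016 ]), 0.86)]
side jaw_post []
wrist tile [(array([0.5858, 0.2345, 0.1319]), 0.6)]
wrist tile_foot [(array([0.5854, 0.2307, 0.0744]), 0.61)]
wrist fence_foot [(array([0.5873, 0.2366, 0.1326]), 0.24)]
wrist jaw_post []
top tile [(array([0.5843, 0.236 , 0.1307]), 0.53)]
top tile_foot [(array([0.5884, 0.2383, 0.0774]), 0.45)]
top fence_foot [(array([0.6198, 0.2432, 0.0171]), 0.69), (array([0.4602, 0.2237, 0.0819]), 0.28)]
top jaw_post [(array([0.463 , 0.2271, 0.0809]), 0.5)]
```

Networks put the foot within a few mm of the model: (0.588,0.235,0.077) against (0.585,0.237,0.077). Lowering between the jaw and the fence.

Call:
carry_out(rows="0.15 0 0.7 0 0 0 0.4; 0.15 0 0.7 0 0 0 0.4; 0.15 0 0.7 0 0 0 0.4; 0.2 0 0.7 0 0 0 0.4; 0.2 0 0.7 0 0 0 0.4")

```text
time_s: 13.6
eef_pos: [0.6448, 0.2395, 0.0917]
tool_rot: [[-0.612, -0.058, 0.789], [-0.037, 0.998, 0.045], [-0.79, -0.002, -0.613]]
contact_force: [0.4, 0.8, -0.1]
width: 0.0602
grip_force: 29.9
```

```bash
python3 go.py -.007 .004 5
```

```text
13.6 [ 30.9  21.7 126.9 232.9  27.4  58.1] foot now in fence frame mm [-11.7  -0.9  31.8] rot err [-0.002 -0.003  0.003]
[0.38 0.02 0.42] [0.    0.001 0.001]
[0.38 0.02 0.42] [0.    0.001 0.001]
[0.38 0.02 0.42] [0.    0.001 0.001]
[0.38 0.01 0.42] [0.    0.001 0.001]
[0.38 0.01 0.42] [0.    0.001 0.001]
```

Call:
carry_out(rows="0.4 0 0.4 0 0 0 0.4; 0.4 0 0.4 0 0 0 0.4; 0.4 0 0.4 0 0 0 0.4; 0.35 0 0.4 0 0 0 0.4; 0.35 0 0.45 0 0.003 0.003 0.4")

```text
time_s: 14.1
eef_pos: [0.6489, 0.2398, 0.0643]
tool_rot: [[-0.615, -0.056, 0.787], [-0.034, 0.998, 0.045], [-0.788, 0.0, -0.616]]
contact_force: [-0.3, 0.7, -0.6]
width: 0.0598
grip_force: 29.9
```

```bash
python3 go.py -.007 -.001 5; python3 - <<'E'
from h import *
for c in ("side","top","wrist"):
    arm.camera(c)
    for q in ("tile","tile_foot","fence_foot"): print(c,q,[(np.round(d["centre"],4),round(d["confidence"],2)) for d in arm.place_of(c,q) if d["centre"][1]>.1])
E
```

```text
14.1 [ 30.6  25.  127.7 226.8  29.8  64.9] foot now in fence frame mm [-7.7 -0.8  4.4] rot err [0.    0.    0.002]
[0.08 0.01 0.08] [0. 0. 0.]
[0.08 0.01 0.08] [0. 0. 0.]
[0.08 0.01 0.08] [0. 0. 0.]
[0.08 0.01 0.08] [0. 0. 0.]
[0.08 0.01 0.08] [0. 0. 0.]
side tile [(array([0.6162, 0.2359, 0.0788]), 0.59)]
side tile_foot [(array([0.6173, 0.2352, 0.0187]), 0.57)]
side fence_foot [(array([0.6213, 0.237 , 0.0226]), 0.82)]
top tile [(array([0.612 , 0.2394, 0.0741]), 0.61)]
top tile_foot [(array([0.6128, 0.2428, 0.0265]), 0.53)]
top fence_foot [(array([0.6202, 0.2439, 0.0189]), 0.9), (array([0.4625, 0.2254, 0.0829]), 0.72)]
wrist tile [(array([0.6144, 0.2344, 0.0745]), 0.61)]
wrist tile_foot [(array([0.6131, 0.2342, 0.0202]), 0.97)]
wrist fence_foot []
```

Call:
carry_out(rows="0.08 0 0.06 0 0 0 0.4; 0.08 0 0.06 0 0 0 0.4; 0.08 0 0.06 0 0 0 0.4; 0 0 0 0 0 0 0.4; 0 0 0 0 0 0 0.4")

```text
time_s: 15.2
eef_pos: [0.649, 0.2397, 0.0617]
tool_rot: [[-0.614, -0.056, 0.787], [-0.034, 0.998, 0.045], [-0.788, 0.0, -0.615]]
contact_force: [0.6, -0.3, -0.3]
width: 0.0598
grip_force: 29.9
```

Call:
carry_out(rows="0.08 0 0.06 0 0 0 0.4; 0 0 0 0 0 0 0.4; 0 0 0 0 0 0 0.4; 0 0 0 0 0 0 0.4; 0 0 0 0 0 0 0.4")

```text
time_s: 15.7
eef_pos: [0.649, 0.2397, 0.0609]
tool_rot: [[-0.614, -0.056, 0.787], [-0.034, 0.998, 0.045], [-0.788, 0.0, -0.615]]
contact_force: [0.9, -0.0, -0.4]
width: 0.0598
grip_force: 29.9
```

Call:
carry_out(rows="0.08 0 0.06 0 0 0 0.4; 0 0 0 0 0 0 0.4; 0 0 0 0 0 0 0.4; 0 0 0 0 0 0 0.4; 0 0 0 0 0 0 0.4")

```text
time_s: 16.2
eef_pos: [0.6495, 0.2397, 0.0608]
tool_rot: [[-0.613, -0.056, 0.788], [-0.034, 0.998, 0.044], [-0.79, 0.001, -0.614]]
contact_force: [-1.0, -2.0, 6.1]
width: 0.06
grip_force: 29.9
```

Call:
carry_out(rows="0.08 0 0.06 0 0 0 0.4; 0 0 0 0 0 0 0.4; 0 0 0 0 0 0 0.4; 0 0 0 0 0 0 0.4; 0 0 0 0 0 0 0.4")

```text
time_s: 16.7
eef_pos: [0.6498, 0.2392, 0.0606]
tool_rot: [[-0.611, -0.055, 0.79], [-0.033, 0.998, 0.044], [-0.791, 0.001, -0.612]]
contact_force: [-4.0, -2.5, 8.0]
width: 0.0596
grip_force: 30.0
```

Call:
carry_out(rows="-0.1 0 -0.08 0 0 0 0.4; -0.1 0 0.13 0 0 0 0.4; -0.1 0 0.13 0 0 0 0.4; -0.1 0 0.13 0 0 0 0.4; 0 0 0 0 0 0 0.4")

```text
time_s: 17.2
eef_pos: [0.6542, 0.2403, 0.0605]
tool_rot: [[-0.614, -0.056, 0.788], [-0.034, 0.998, 0.045], [-0.789, 0.001, -0.615]]
contact_force: [-2.9, -0.5, 5.0]
width: 0.0595
grip_force: 30.0
```

```bash
python3 go.py -.002 0 1; python3 - <<'E'
from h import *
_,_,s=st();print(s["contact_force"],s["torque"])
for c in ("side","wrist"):
    arm.camera(c)
    for q in ("tile","tile_foot","fence_foot"): print(c,q,[(np.round(d["centre"],4),round(d["confidence"],2)) for d in arm.place_of(c,q) if d["centre"][1]>.1])
E
```

```text
17.2 [ 30.3  25.7 127.4 225.9  30.   65.7] foot now in fence frame mm [-2.4 -0.6  0.6] rot err [ 0.001 -0.001  0.002]
[0.02 0.05 0.07] [0.002 0.001 0.001]
[-2.92768809 -0.50321925  5.01959234] [ 0.23788349  0.03130409 -0.03246467]
side tile [(array([0.6182, 0.2349, 0.0741]), 0.81)]
side tile_foot [(array([0.622 , 0.237 , 0.0177]), 0.55)]
side fence_foot [(array([0.6226, 0.2395, 0.0205]), 0.9), (array([ 0.6233,  0.2421, -0.0018]), 0.68), (array([0.4624, 0.2283, 0.0808]), 0.58)]
wrist tile [(array([0.6226, 0.2376, 0.0717]), 0.69)]
wrist tile_foot [(array([0.6188, 0.2353, 0.0187]), 0.74)]
wrist fence_foot []
```

Call:
carry_out(rows="0 0 0 0 0 0 0.72; 0 0 0 0 0 0 0.75; 0 0 0 0 0 0 0.8; 0 0 0 0 0 0 0.9; 0 0 0 0 0 0 1")

```text
time_s: 18.1
eef_pos: [0.6537, 0.2399, 0.0597]
tool_rot: [[-0.615, -0.056, 0.787], [-0.034, 0.998, 0.044], [-0.788, 0.0, -0.616]]
contact_force: [-0.3, -0.8, -0.2]
width: 0.0861
grip_force: 0.0
```

Call:
carry_out(rows="0 0 0 0 0 0 1; 0 0 -1 0 0 0 1; 0 0 -2 0 0 0 1; 0 0 -3 0 0 0 1; 0 0 -3 0 0 0 1")

```text
time_s: 18.6
eef_pos: [0.5817, 0.2355, 0.1158]
tool_rot: [[-0.615, -0.056, 0.787], [-0.034, 0.998, 0.044], [-0.788, 0.0, -0.616]]
contact_force: [0.7, 0.2, 0.9]
width: 0.0911
grip_force: 0.0
```

```bash
python3 - <<'E'
from h import *
p,R,s=st();print(p,s["width"],s["contact_force"],np.round(s["joints"],1))
for c in ("side","wrist","top"):
    im=arm.camera(c)
    if c=="side": cv2.imwrite("pics/placed.png",cv2.resize(im[160:320,110:320,::-1],None,fx=3,fy=3,interpolation=cv2.INTER_CUBIC))
    for q in ("tile","tile_foot","fence_foot","jaw_post"): print(c,q,[(np.round(d["centre"],4),round(d["confidence"],2)) for d in arm.place_of(c,q) if d["centre"][1]>.1])
E
```

```text
[0.58171001 0.23553646 0.1158089 ] 0.0910807508375855 [0.68102517 0.21300744 0.87146503] [ 35.5  15.4 131.9 241.6  28.6  52.9]
side tile [(array([0.6177, 0.2344, 0.0719]), 0.92)]
side tile_foot []
side fence_foot [(array([0.624 , 0.2377, 0.0217]), 0.59)]
side jaw_post [(array([0.4614, 0.2288, 0.0773]), 0.92)]
wrist tile [(array([0.6212, 0.2368, 0.0733]), 0.66), (array([0.6193, 0.2393, 0.0173]), 0.51)]
wrist tile_foot [(array([0.6208, 0.2354, 0.0169]), 0.83)]
wrist fence_foot [(array([0.6172, 0.2406, 0.0162]), 0.87)]
wrist jaw_post [(array([0.4633, 0.2285, 0.0831]), 0.69), (array([0.6174, 0.2363, 0.0157]), 0.35)]
top tile [(array([0.6186, 0.2406, 0.0721]), 0.68)]
top tile_foot [(array([0.6214, 0.2421, 0.0203]), 0.7)]
top fence_foot [(array([0.6187, 0.2415, 0.0205]), 0.82)]
top jaw_post [(array([0.4619, 0.2265, 0.0824]), 0.61)]
```

```bash
cat > post.py <<'E'
from place import *
import sys
R=rot(3.5,52,1); P=np.array([.462,.228,.060])
def tcp(dx,back): return P+jx*dx+R[:,2]*(.062-back)
E
python3 - <<'E'
from post import *
for a in ((0,.06),(0,0),(.064,0),(.064,.05)): print(a,np.round(tcp(*a),3),ik(tcp(*a),R,k))
plan(tcp(0,.06),R,5)
print("adv",.06)
E
```

```text
(0, 0.06) [0.464 0.228 0.059] (array([ 48.75,  19.  , 146.91, 235.26,  42.93,  75.3 ]), np.float64(0.0))
(0, 0) [0.511 0.231 0.022] (array([ 42.41,  26.86, 144.72, 223.78,  45.67,  82.63]), np.float64(0.0))
(0.064, 0) [0.575 0.235 0.022] (array([ 35.9 ,  28.01, 138.01, 220.35,  40.7 ,  78.56]), np.float64(0.0))
(0.064, 0.05) [0.535 0.232 0.053] (array([ 39.66,  22.09, 140.61, 227.61,  39.02,  73.83]), np.float64(0.0))
[ 2.36 -0.02 -1.19] [-0.001  0.    -0.001]
[ 2.36 -0.02 -1.19] [-0.001  0.    -0.001]
[ 2.36 -0.02 -1.19] [-0.001  0.    -0.001]
[ 2.36 -0.01 -1.19] [-0.001  0.    -0.001]
[ 2.36 -0.01 -1.19] [-0.001  0.    -0.001]
adv 0.06
```

View pics/placed.png

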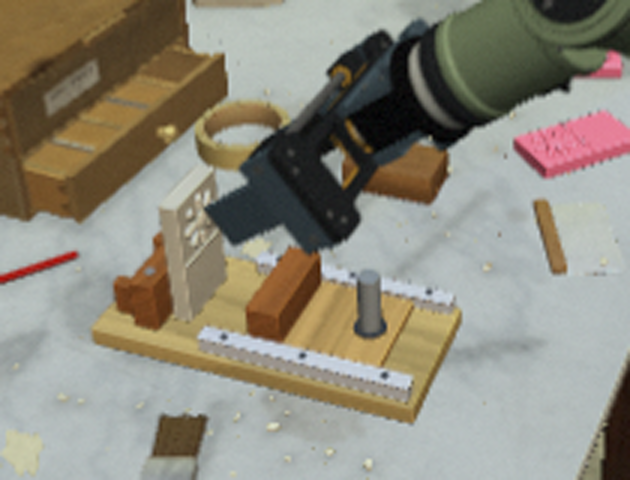

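The tile at (195,245) stands upright against the fence, flower at (200,215) facing the jaw at (285,290). Now grip the post at (368,300).

Call:
carry_out(rows="2.4 0 -1.2 0 0 0 1; 2.4 0 -1.2 0 0 0 1; 2.4 0 -1.2 0 0 0 1; 2.3 0 -1.2 0 0 0 1; 2.3 0 -1.2 0 0 0 1")

```text
time_s: 19.85
eef_pos: [0.4627, 0.2292, 0.0593]
tool_rot: [[-0.614, -0.056, 0.787], [-0.034, 0.998, 0.045], [-0.789, 0.001, -0.615]]
contact_force: [0.9, 0.8, -0.7]
width: 0.0912
grip_force: 0.0
```

Call:
carry_out(rows="0 0 1 0 0 0 1; 0 0 1.5 0 0 0 1; 0 0 1.5 0 0 0 1; 0 0 1 0 0 0 1; 0 0 0.5 0 0 0 1")

```text
time_s: 20.35
eef_pos: [0.5073, 0.2317, 0.025]
tool_rot: [[-0.614, -0.056, 0.787], [-0.034, 0.998, 0.044], [-0.788, 0.0, -0.615]]
contact_force: [0.1, -0.4, 0.3]
width: 0.0914
grip_force: 0.0
```

```bash
python3 - <<'E'
from post import *
p,R_,s=st();print(s["time_s"],p,s["contact_force"])
plan(tcp(0,0),R,1)
im=arm.camera("wrist")
for q in ("jaw_post","tile_foot","tile"): print(q,[(np.round(d["centre"],4),round(d["confidence"],2)) for d in arm.place_of("wrist",q) if d["centre"][1]>.1])
E
```

```text
20.35 [0.50725621 0.23169135 0.02496653] [ 0.07115434 -0.35521789  0.25469731]
[ 0.03 -0.09  0.47] [-0.004  0.    -0.004]
jaw_post []
tile_foot []
tile [(array([0.6199, 0.2355, 0.0717]), 0.76)]
```

Call:
carry_out(rows="0 0 0.2 0 0 0 0.1; 0 0 0.2 0 0 0 0.1; 0 0 0 0 0 0 0.1; 0 0 0 0 0 0 0.1; 0 0 0 0 0 0 0.1", squeeze=15)

```text
time_s: 21.05
eef_pos: [0.5097, 0.2319, 0.0231]
tool_rot: [[-0.614, -0.056, 0.787], [-0.034, 0.998, 0.045], [-0.788, 0.001, -0.615]]
contact_force: [-0.3, -1.2, 0.1]
width: 0.054
grip_force: 0.0
```

Call:
carry_out(rows="0 0 0 0 0 0 0.1; 0 0 0 0 0 0 0.1; 0 0 0 0 0 0 0.1; 0 0 0 0 0 0 0.1; 0 0 0 0 0 0 0.1")

```text
time_s: 21.55
eef_pos: [0.5096, 0.2297, 0.023]
tool_rot: [[-0.614, -0.051, 0.787], [-0.032, 0.999, 0.04], [-0.789, -0.0, -0.615]]
contact_force: [1.1, -5.6, 1.1]
width: 0.0179
grip_force: 15.0
```

Call:
carry_out(rows="0 0 0 0 0 0 0.1; 0 0 0 0 0 0 0.1; 0 0 0 0 0 0 0.1; 0 0 0 0 0 0 0.1; 0 0 0 0 0 0 0.1")

```text
time_s: 22.05
eef_pos: [0.5096, 0.2297, 0.023]
tool_rot: [[-0.614, -0.052, 0.787], [-0.032, 0.999, 0.041], [-0.788, -0.0, -0.615]]
contact_force: [1.3, -5.9, 0.5]
width: 0.0176
grip_force: 15.0
```

Call:
carry_out(rows="0 -0.25 0 0 0 0 0.1; -0.3 0 0.4 0 0 0 0.1; -0.3 0 0.4 0 0 0 0.1; -0.6 0 0.8 0 0 0 0.1; -0.6 0 0.8 0 0 0 0.1")

```text
time_s: 22.55
eef_pos: [0.5409, 0.2324, 0.023]
tool_rot: [[-0.613, -0.059, 0.788], [-0.035, 0.998, 0.047], [-0.789, 0.001, -0.614]]
contact_force: [-4.0, 5.3, 4.9]
width: 0.0176
grip_force: 15.0
```

Call:
carry_out(rows="-0.6 0 0.8 0 0 0 0.1; -0.6 0 0.8 0 0 0 0.1; -0.3 0 0.4 0 0 0 0.1; -0.3 0 0.4 0 0 0 0.1; 0 0 0 0 0 0 0.1")

```text
time_s: 23.05
eef_pos: [0.5699, 0.2347, 0.0219]
tool_rot: [[-0.615, -0.061, 0.786], [-0.037, 0.998, 0.049], [-0.788, 0.001, -0.616]]
contact_force: [-7.0, 8.8, 3.6]
width: 0.0175
grip_force: 15.0
```

```bash
python3 - <<'E'
from h import *
p,R,s=st();print(s["time_s"],p,s["contact_force"],(p-[.5096,.2297,.023])@[.998,.061,0])
arm.camera("side")
for q in ("jaw_post","tile_foot","tile"): print(q,[(np.round(d["centre"],4),round(d["confidence"],2)) for d in arm.place_of("side",q) if d["centre"][1]>.1])
E
```

```text
23.05 [0.56990981 0.23472819 0.02193515] [-7.0405368   8.82716807  3.61417129] 0.06049590835832139
jaw_post [(array([0.6229, 0.2376, 0.0765]), 0.28)]
tile_foot [(array([0.6248, 0.2406, 0.0157]), 0.56)]
tile [(array([0.6225, 0.2377, 0.0759]), 0.94)]
```

Call:
carry_out(rows="0 0.2 0 0 0 0 0.1; -0.06 0 0.08 0 0 0 0.1; 0 0 0 0 0 0 0.1; -0.06 0 0.08 0 0 0 0.1; 0 0 0 0 0 0 0.1")

```text
time_s: 23.75
eef_pos: [0.5701, 0.2346, 0.0216]
tool_rot: [[-0.616, -0.058, 0.786], [-0.036, 0.998, 0.045], [-0.787, -0.0, -0.617]]
contact_force: [-15.6, 1.6, 10.3]
width: 0.0175
grip_force: 15.0
```

Call:
carry_out(rows="-0.06 0 0.08 0 0 0 0.1; 0 0 0 0 0 0 0.1; 0 0 0 0 0 0 0.1; 0 0 0 0 0 0 0.1; 0 0 0 0 0 0 0.1")

```text
time_s: 24.25
eef_pos: [0.5705, 0.2346, 0.0212]
tool_rot: [[-0.617, -0.058, 0.785], [-0.037, 0.998, 0.046], [-0.787, -0.001, -0.618]]
contact_force: [-17.7, 3.0, 11.9]
width: 0.0173
grip_force: 15.0
```

Call:
carry_out(rows="0 0 0 0 0 0 0.5; 0 0 0 0 0 0 0.5; 0 0 0 0 0 0 0.6; 0 0 0 0 0 0 0.7; 0 0 0 0 0 0 0.7")

```text
time_s: 24.75
eef_pos: [0.5729, 0.2348, 0.0217]
tool_rot: [[-0.614, -0.056, 0.787], [-0.034, 0.998, 0.044], [-0.788, 0.0, -0.615]]
contact_force: [0.0, 0.4, 0.4]
width: 0.0551
grip_force: 0.0
```

Call:
carry_out(rows="0 0 0 0 0 0 0.7; 0 0 -1.5 0 0 0 0.7; 0 0 -3 0 0 0 0.7; 0 0 -4 0 0 0 0.7; 0 0 -3 0 0 0 0.7")

```text
time_s: 25.25
eef_pos: [0.4807, 0.2292, 0.0929]
tool_rot: [[-0.615, -0.056, 0.787], [-0.034, 0.998, 0.044], [-0.788, 0.0, -0.616]]
contact_force: [0.8, 0.1, -0.3]
width: 0.0637
grip_force: 0.0
```

```bash
python3 - <<'E'
from h import *
p,R,s=st();print(s["time_s"],p,s["contact_force"],s["width"])
for c in ("side","wrist","top"):
    im=arm.camera(c); cv2.imwrite(f"pics/end_{c}.png",im[:,:,::-1])
    for q in ("tile","tile_foot","fence_foot","jaw_post","sanding_block"): print(c,q,[(np.round(d["centre"],4),round(d["confidence"],2)) for d in arm.place_of(c,q) if d["centre"][1]>-.1][:3])
E
```

```text
25.25 [0.48070594 0.22920015 0.0929485 ] [ 0.76232753  0.1488327  -0.31650867] 0.06370675546516381
side tile [(array([0.6224, 0.2371, 0.0761]), 0.67)]
side tile_foot [(array([0.6264, 0.2368, 0.0164]), 0.96)]
side fence_foot [(array([0.6212, 0.2385, 0.0207]), 0.64)]
side jaw_post [(array([0.5228, 0.2331, 0.0804]), 0.8)]
side sanding_block [(array([ 0.548 ,  0.0008, -0.0014]), 0.58)]
wrist tile [(array([0.6219, 0.2382, 0.0721]), 0.64)]
wrist tile_foot []
wrist fence_foot [(array([7.079e-01, 3.000e-03, 6.000e-04]), 0.24)]
wrist jaw_post [(array([0.5222, 0.2329, 0.0852]), 0.72)]
wrist sanding_block [(array([5.491e-01, 2.600e-03, 2.000e-04]), 0.73)]
top tile [(array([0.6233, 0.2399, 0.0724]), 0.54), (array([0.6241, 0.243 , 0.0179]), 0.26)]
top tile_foot [(array([0.6227, 0.2423, 0.0196]), 0.59)]
top fence_foot [(array([0.6191, 0.2421, 0.0176]), 0.79), (array([0.6195, 0.2396, 0.0731]), 0.27)]
top jaw_post [(array([0.52  , 0.2281, 0.0825]), 0.93)]
top sanding_block [(array([ 0.5494,  0.0047, -0.0017]), 0.94)]
```

```bash
python3 -c "
from bench import arm
print(arm.hand_in())"
```

```text
the job is handed in; nothing more can be done
None
```

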